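# Hold a sprung hand probe square on the ringed spot of a tilted coupon

## Task

Take the hand probe out of its fork holder by drawing it out through the open side of the fork, then bring its sprung tip down inside the ring printed on the ring-marked metal coupon, with the probe square to the coupon's sloping face, and press gently until the tip is pushed in about half of its travel. Finish holding it there by the gripper, still pressing and touching nothing else, as for taking a reading: do not let go or put it down. Do not touch the cross-marked coupon with the probe, never press hard, and leave the jar, the tin and the timer where they are.

Things in the scene. Friction and masses are not known exactly. Their poses are not given: they have to be found in the camera images.
- probe: loose hand probe, 160 g, 145 mm long, upright in the holder. Origin at the end of its tip when out; z up the shaft. From there up: steel tip rod to 18 mm (ball end, 8 mm diameter), lower body of 26 mm diameter to 66, dark neck of 12 mm diameter to 80, collar of 30 mm diameter to 85, grey square handle 24 x 24 mm to 145; x and y are square to its flat sides
- probe_grip (a point): where to grip the handle across two flat sides, from above: on the shaft axis, 118 mm above the probe's origin. In the holder the flat sides are within 0.15 rad of the holder's x and y
- probe_tip (a point): the contact point at the end of the probe's sprung tip; its z axis runs up the shaft; moves up the shaft with the tip as it is pushed in
- plunger (a joint): how far the sprung tip is pushed into the probe: 0 fully out, 0.012 m fully in. Spring force 0.9 N at the start of the travel, then 0.3 N more per mm (2.7 N half-way, 4.5 N fully in)
- holder: fixed holder: grey foot plate 100 x 84 x 8 mm, aluminium post at its far (+x) side, carrying a level fork plate 6 mm thick, top at 98 mm. Origin on the worktop straight below the parked probe; z up
- fork_slot (a point): middle of the fork slot, at the fork plate's top, where the probe hangs by its collar; axes as the holder's. The slot, 16 mm wide, is open to -x (roughly to the robot), where the prongs end 22 mm off. The probe's lower body, too wide for the slot, hangs 8 mm below the plate: it can rise at most 8 mm, and comes out level along -x (50 mm or more to be clear)
- ring_coupon: the metal test coupon with a printed black ring, 72 x 72 x 4 mm plate, fixed on the sloping rest. Origin at the centre of its underside; z is square to its face, outward and up (the face is tilted 18 degrees from level, down towards the rest's -x); y is level, along the rest
- ring_spot (a point): centre of the ring (inner diameter 15 mm, outer 21 mm) on the upper face of the ring-marked coupon, 4 mm above the coupon's origin; axes as the coupon's
- cross_coupon: the like coupon with a printed cross in place of the ring, fixed beside it on the same rest, either left or right; not to be touched with the probe
- rest: fixed white sloping rest that carries both coupons, 200 mm wide (y), about 110 mm deep (x), 59 mm high at its far (+x) edge, with a 7 mm high ledge along its low edge. Origin on the worktop under its middle; the slope rises 18 degrees towards its +x
- sample_jar: clear glass jar with a grey cap, 42 mm diameter, 72 mm high, loose bystander; origin under its centre
- filter_tin: round aluminium tin, 49 mm diameter, 38 mm high, loose bystander; origin under its centre
- lab_timer: small white timer lying flat, 58 x 64 x 18 mm, loose bystander; origin under its centre

How it is judged:
By the outcome, as a careful person would: the job done as asked, in the order asked, and still so for the second after the job is handed in, while the arm keeps its last pose, push and grip.
It also fails if it takes over 45 s, if anything falls off the work surface, if the arm or the gripper's body presses on something with over 40 N, if the wrist force passes 120 N, or if a joint passes its speed limit or range.

## Robot

A 6-joint arm with a two-finger parallel gripper is mounted at the origin on a cart in front of the work surface, level with it; the furniture and walls round the work are solid. World frame = base frame: x ahead of the robot, y to its left, z up, the work surface at z = 0. Lengths are in m, angles in degrees, forces in N, time in s.
With the tool pointing down it reaches from about 0.325 to 0.925 m from the base axis. Payload 3.1 kg.
Tool frame: the origin (TCP) lies at the very end of the fingers, on their centre line; the grasp point (between the pads) lies 19 mm behind it; z points along the fingers, y is the line along which they close (so a half turn about z gives the same grasp; the last joint's range is limited). The gripper opens to 85 mm and grips with 20 to 120 N. Pads are 22 mm wide; open, the fingers measure 114 mm over their backs; the gripper's body (76 mm by 85 mm) begins 54 mm behind the grasp point. The pads swing forward as they close: fully open they stand 13 mm farther back than shut.
Start: joints at [-74.267, 12.427, 92.441, -0, 75.132, -6.429], TCP at [0.236, -0.579, 0.231] pointing down, gripper open.
Joint ranges: [-157.48, 157.48], [-44.54, 120.13], [17.64, 146.25], [-64.5, 244.5], [7.68, 150.69], [-147.95, 147.95]. Speed limits (degrees/s): [159.86, 159.86, 180, 180, 180, 180].

## Interface

Orientations are given as [roll, pitch, yaw] about the fixed x, y, z axes, in that order (R = Rz(yaw) Ry(pitch) Rx(roll)).
In Python, from bench import ctrl gives the robot as it stands. The module is installed in compiled form; this text tells all that it offers.
- The arm moves only by the shell command python3 -m pendant 'ROWS' [OPENING] [FORCE]. ROWS is JSON, one flat list of numbers, 4 for each row, row after row: the shift along the world's x, y, z scaled (see below), then the turn about the world's z scaled (see below). A call has 1 to 20 rows; each row shifts and turns the commanded pose from where the row before left it; what a row does not reach is not made up. The controller multiplies each number of a shift by 0.06 m and each number of a turn by 90 degrees. A row lasts 1/8 s, in which the tool goes at most 62.5 mm and 10.7 degrees, less where a joint would pass 70% of its speed; a pose out of reach is approached as far as the arm can. A call with a number of a shift or a turn outside -1 to 1 is refused whole. A call with a gripper value outside its range is refused whole. OPENING is the gripper command: -1 is shut, 1 is fully open, values between are in proportion, set as the call begins (- or left out, the last holds). The fingers move at their own pace and stop on an object; FORCE is the grip in N (left out, the last holds). Time passes only in rows, so rows that do not move let the fingers close. It gives the time, the measured TCP pose, the force, the opening and the grip force at its end, in the units of the state.
- ctrl.state(): the state, without advancing time (a new reading comes with each control period).
- ctrl.get_image(name): name is "side" or "top"; returns a dict with "image" (420x560x3 uint8, red, green, blue), "fx", "fy", "cx", "cy" (pixels), "k1" (the pictures are not rectified: a ray, as slopes to the right and down, at radius r is drawn at 1 + k1 r^2 times it, then the intrinsics apply), "T" (4x4, takes a point from camera to world coordinates). Camera axes: x right, y down, z forward; pixel columns grow to the right and rows downward; lengths in m; the calibration is good to about 2 mm. A picture is of the moment at which its call begins. There is no depth.
- ctrl.close_job(): hands the job in; it is judged then, once.
The state is a dict: "t": time; "q": joint angles; "qd": joint speeds; "effort": joint torques, N m; "tcp_pos": TCP position; "tcp_rot": TCP orientation; "contact_force": force on the tool from outside, world axes, zero at the start; "ft_torque": the same for the moment, N m; "grip_width": finger opening in m; "finger_force": force on a finger pad.
Only numpy, scipy, OpenCV 4.12 (cv2) and the standard library are available. Lean on these libraries where they do the work, as an engineer would, in place of code of your own. Each camera call takes 0.05 s, during which the arm holds its last target. There are 200 camera calls.

## Working session

There is one attempt and no reset: what is moved stays moved. The work goes in short steps, Python scripts to look and compute and a shell command to move; the robot and the scene stay as the last step left them, time stands still between calls to the robot, and variables do not carry over. Pictures are saved under pics/ and viewed, at most 10 in all, crops included, and the job is handed in when it is done.

```bash
mkdir -p pics; ls; cat > h.py <<'E'
import numpy as np, cv2
from bench import ctrl
def cam(name,fn=None):
    d=ctrl.get_image(name)
    if fn: cv2.imwrite('pics/'+fn,d['image'][:,:,::-1]); np.savez('pics/'+fn+'.npz',**{k:d[k] for k in d})
    return d
def ray(d,u,v):
    x=(u-d['cx'])/d['fx'];y=(v-d['cy'])/d['fy'];rd=np.hypot(x,y);r=rd
    for _ in range(20): r=rd/(1+d['k1']*r*r)
    s=r/rd if rd>0 else 1
    T=np.array(d['T']);return T[:3,3],T[:3,:3]@np.array([x*s,y*s,1])
def at_z(d,u,v,z):
    o,k=ray(d,u,v);return o+k*(z-o[2])/k[2]
def tri(*obs):
    A=np.zeros((3,3));b=np.zeros(3)
    for d,u,v in obs:
        o,k=ray(d,u,v);k=k/np.linalg.norm(k);P=np.eye(3)-np.outer(k,k);A+=P;b+=P@o
    p=np.linalg.solve(A,b);return p
def proj(d,p):
    T=np.array(d['T']);c=T[:3,:3].T@(np.array(p)-T[:3,3]);x,y=c[:2]/c[2];f=1+d['k1']*(x*x+y*y)
    return d['fx']*x*f+d['cx'],d['fy']*y*f+d['cy']
def load(fn):
    z=np.load('pics/'+fn+'.npz');return {k:z[k] for k in z.files}
E
python3 - <<'E'
from h import *
np.set_printoptions(precision=4,suppress=True)
print(ctrl.state())
for n in('top','side'):
    d=cam(n,n+'1.png');print(n,d['fx'],d['k1'],d['T'])
E
```

```text
pics
{'t': 0.0, 'q': array([-74.2681,  12.4774,  92.5296,  -0.0013,  75.1321,  -6.4288]), 'qd': array([-0.0262, -0.0075, -0.0179,  0.0082,  0.1336, -0.0291]), 'effort': array([  0.0002, -39.6846, -30.3856,  -0.    ,   0.0096,   0.    ]), 'tcp_pos': array([ 0.2355, -0.578 ,  0.23  ]), 'tcp_rot': array([-179.8616,   -0.0143,   22.161 ]), 'contact_force': array([-0.8605,  0.214 , -0.1915]), 'ft_torque': array([0.0264, 0.0573, 0.0487]), 'finger_force': 0.0, 'grip_width': 0.08557742120527827}
top 489.6097070964445 -0.13035116995291768 [[ 0.0127 -0.9916  0.1288  0.3764]
 [-0.9998 -0.015  -0.0165 -0.0811]
 [ 0.0183 -0.1286 -0.9915  1.2232]
 [ 0.      0.      0.      1.    ]]
side 432.3894536095091 0.03937995765980166 [[-0.7964 -0.4031  0.4508 -0.044 ]
 [-0.6044  0.555  -0.5715  0.5884]
 [-0.0198 -0.7276 -0.6857  0.9352]
 [ 0.      0.      0.      1.    ]]
```

View pics/top1.png

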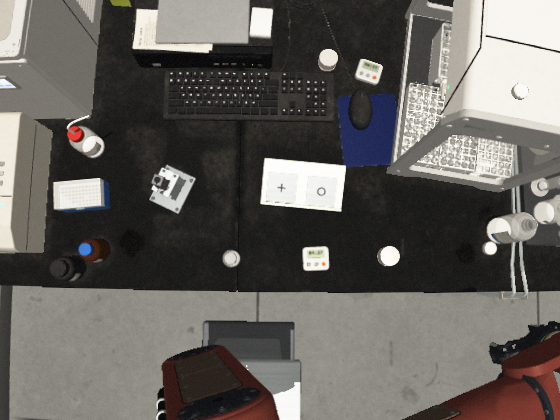

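View pics/side1.png

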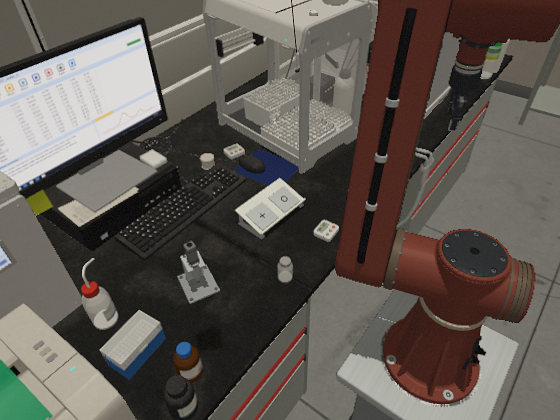

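```bash
python3 - <<'E'
import cv2,numpy as np
t=cv2.imread('pics/top1.png');s=cv2.imread('pics/side1.png')
def c(i,u,v,w,h,k): return cv2.resize(i[v:v+h,u:u+w],None,fx=k,fy=k,interpolation=cv2.INTER_CUBIC)
a=c(t,145,160,57,57,7)[:300*2,:399]
b=c(s,170,235,57,75,7)[:, :399]
cv2.imwrite('pics/m1.png',np.hstack([np.vstack([a,np.zeros((525-399,399,3),np.uint8)]),b]))
a=c(t,255,152,98,64,6);b=c(s,230,175,98,64,6)
print(a.shape)
cv2.imwrite('pics/m2.png',cv2.resize(np.vstack([a,b]),None,fx=600/768,fy=600/768))
E
```

```text
(384, 588, 3)
```

View pics/m1.png

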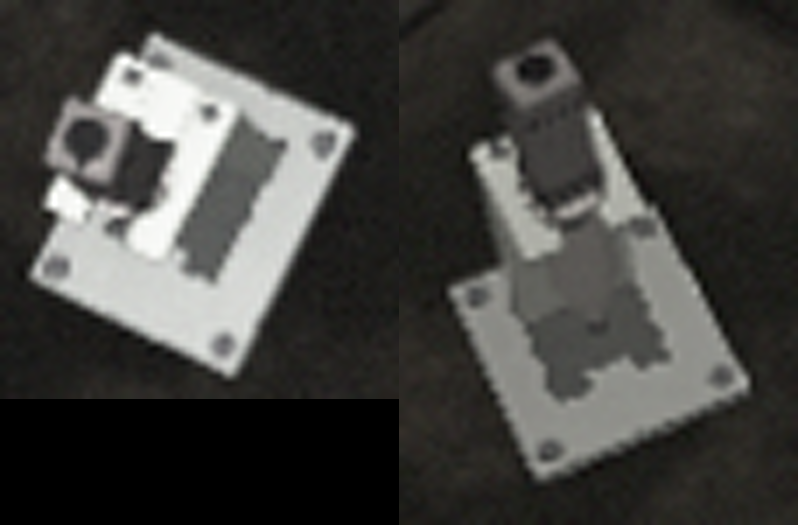

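View pics/m2.png

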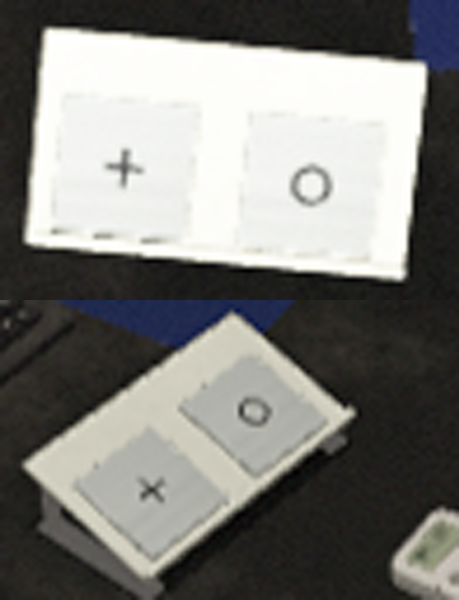

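```bash
python3 - <<'E'
from h import *
np.set_printoptions(precision=4,suppress=True)
T=load('top1.png');S=load('side1.png')
f=lambda x,y:(145+x/7-.5,160+y/7-.5)
g=lambda x,y:(170+(x-399)/7-.5,235+y/7-.5)
print('foot top');
for p in[(155,33),(357,128),(236,378),(30,283)]:print(at_z(T,*f(*p),.008))
print('foot side')
for p in[(447,288),(540,480),(750,385)]:print(at_z(S,*g(*p),.008))
print('handle',at_z(T,*f(87,139),.163),at_z(S,*g(537,72),.163),tri((T,*f(87,139)),(S,*g(537,72))))
k=600/768*6
a=lambda x,y:(255+x/k-.5,152+y/k-.5)
b=lambda x,y:(230+x/k-.5,175+(y-300)/k-.5)
print('ring',tri((T,*a(312,186)),(S,*b(255,411))),'cross',tri((T,*a(124,167)),(S,*b(152,489))))
for n,p,q in[('far L',(44,28),(22,464)),('far R',(427,64),(233,312)),('near R',(406,280),(355,410)),('near L',(24,244),(150,577))]:print(n,tri((T,*a(*p)),(S,*b(*q))))
E
```

```text
foot top
[0.6372 0.1861 0.008 ]
[0.6031 0.111  0.008 ]
[0.5117 0.1512 0.008 ]
[0.5449 0.2274 0.008 ]
foot side
[0.6371 0.1865 0.008 ]
[0.544  0.2272 0.008 ]
[0.5111 0.1509 0.008 ]
handle [0.5695 0.1721 0.163 ] [0.5679 0.1709 0.163 ] [0.5687 0.1714 0.1632]
ring [ 0.5668 -0.2032  0.044 ] cross [ 0.5751 -0.1051  0.0442]
far L [ 0.645  -0.0624  0.0599]
far R [ 0.6293 -0.2617  0.06  ]
near R [ 0.5202 -0.2535  0.0328]
near L [ 0.5356 -0.0535  0.0317]
```

In the first views the ring coupon is the right-hand one, at about (321,191) in top and (284,198) in side. The probe handle is at (157,179) in top. The holder's yaw is about -24°, and the handle is turned to about -18°.

```bash
python3 -m pendant '[0.347,0.78,0,0.097,0.347,0.78,0,0.097,0.347,0.78,0,0.097,0.347,0.78,0,0.097,0.347,0.78,0,0.097,0.347,0.78,0,0.097,0.347,0.78,0,0.097,0.347,0.78,0,0.097,0.347,0.78,0,0.097,0.347,0.78,0,0.097,0.347,0.78,0,0.097,0.347,0.78,0,0.097,0.347,0.78,0,0.097,0.347,0.78,0,0.097,0.347,0.78,0,0.097,0.347,0.78,0,0.097,0,0,0,0,0,0,0,0]' 1
python3 - <<'E'
from h import *
s=ctrl.state();print(s['q'],s['tcp_pos'],s['tcp_rot'])
t=cam('top','top2.png')['image'];d=cam('side','side2.png')['image']
a=cv2.resize(t[140:240,110:230],None,fx=3.3,fy=3.3,interpolation=cv2.INTER_CUBIC)
b=cv2.resize(d[190:310,140:260],None,fx=3.3,fy=3.3,interpolation=cv2.INTER_CUBIC)
a=np.vstack([a,np.zeros((b.shape[0]-a.shape[0],a.shape[1],3),np.uint8)])
cv2.imwrite('pics/m3.png',np.hstack([a,b])[:,:,::-1])
E
```

```text
t: 2.35
tcp_pos: [0.5682, 0.1696, 0.2305]
tcp_rot: [-179.9, -0.1, 161.8]
contact_force: [-0.4, -0.8, -0.9]
grip_width: 0.0854
finger_force: 0.0
[ 9.85950515e+00  8.68566707e+00  9.68682067e+01 -3.96983624e-02
  7.45553754e+01 -6.19524542e+01] [0.56821864 0.1695992  0.23049273] [-1.79914876e+02 -7.84390187e-02  1.61822509e+02]
```

View pics/m3.png

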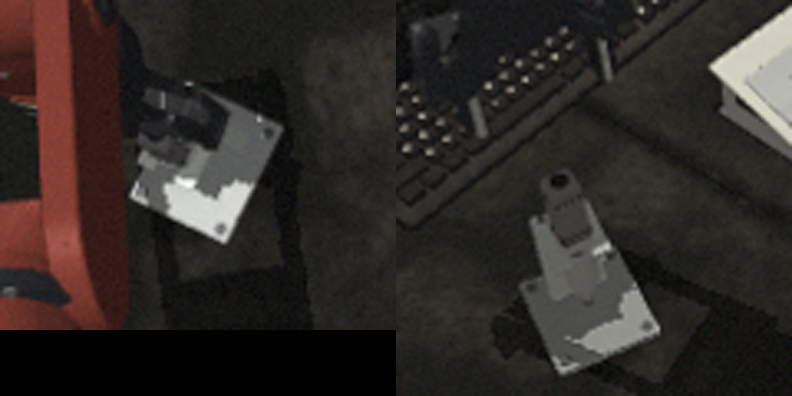

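The side crop shows the open fingers at (480,115) and (608,60), straddling the handle top at (560,180), so the alignment is good. Next I'll go down and grip.

```bash
python3 -m pendant '[0.015,0.03,-0.37,0,0,0,-0.37,0,0,0,-0.37,0,0,0,-0.37,0,0,0,-0.37,0,0,0,0,0,0,0,0,0]'
python3 -m pendant '[0,0,0,0,0,0,0,0,0,0,0,0,0,0,0,0,0,0,0,0,0,0,0,0,0,0,0,0,0,0,0,0]' -1 35
```

```text
t: 3.32
tcp_pos: [0.5703, 0.1711, 0.1213]
tcp_rot: [180.0, 0.1, 161.8]
contact_force: [-0.3, -0.2, 0.4]
grip_width: 0.0855
finger_force: 0.0
t: 4.32
tcp_pos: [0.57, 0.1719, 0.1207]
tcp_rot: [180.0, 0.0, 161.8]
contact_force: [-0.4, -0.7, 3.6]
grip_width: 0.0237
finger_force: 40.0
```

```bash
python3 -m pendant '[0,0,0.035,0,0,0,0.035,0,0,0,0,0]'
python3 -m pendant '[-0.076,0.034,0,0,-0.076,0.034,0,0,-0.076,0.034,0,0]'
```

```text
t: 4.7
tcp_pos: [0.5695, 0.1717, 0.124]
tcp_rot: [-180.0, -0.0, 161.8]
contact_force: [-0.2, -0.2, -1.3]
grip_width: 0.0235
finger_force: 39.3
t: 5.08
tcp_pos: [0.5556, 0.1781, 0.1244]
tcp_rot: [-180.0, -0.0, 161.8]
contact_force: [-0.4, 0.3, -1.0]
grip_width: 0.0238
finger_force: 39.3
```

```bash
python3 -m pendant '[-0.152,0.068,0,0,-0.152,0.068,0,0,-0.152,0.068,0,0,-0.152,0.068,0,0,-0.152,0.068,0,0,-0.152,0.068,0,0,0,0,0.24,-0.064,0,0,0.24,0,0,0,0.24,0,0,0,0,0,0,0,0,0]'
python3 - <<'E'
from h import *
t=cam('top','top3.png')['image'];d=cam('side','side3.png')['image']
b=cv2.resize(d[190:310,140:260],None,fx=5,fy=5,interpolation=cv2.INTER_CUBIC)
cv2.imwrite('pics/m4.png',b[:,:,::-1])
E
```

```text
t: 6.45
tcp_pos: [0.5013, 0.2023, 0.1676]
tcp_rot: [-180.0, -0.0, 156.1]
contact_force: [-1.1, -0.4, -2.0]
grip_width: 0.0238
finger_force: 39.3
```

View pics/m4.png

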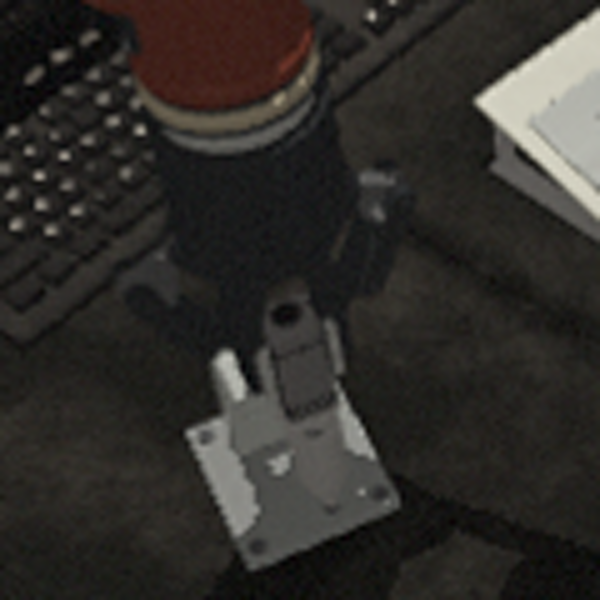

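```bash
python3 - <<'E'
from h import *
d=load('side3.png')
P=np.array([.5013,.2023,0]);z0=.1676+.019-.118
for n,p in[('tip',P+[0,0,z0]),('body lo',P+[0,0,z0+.018]),('body hi',P+[0,0,z0+.066]),('collar',P+[0,0,z0+.082]),('grip',P+[0,0,z0+.118]),('top',P+[0,0,z0+.145]),('slot',np.array([.5695,.1715,.098])),('slot prong end',np.array([.5494,.1805,.098])),('fork back?',np.array([.615,.151,.098]))]:
    u,v=proj(d,p);print(n,round((u-140+.5)*5),round((v-190+.5)*5))
E
```

```text
tip 329 505
body lo 324 482
body hi 310 420
collar 305 398
grip 293 348
top 284 308
slot 267 363
slot prong end 282 393
fork back? 233 298
```

The picture matches the projection: the probe is upright in the grip and clear of the fork, with its top at (284,310) and its lower body at (320,450). The tool can't be tilted, so I'll swivel the probe in a light grip by pushing its lower body softly against the prong ends.

```bash
python3 -m pendant '[0.137,-0.061,0,0,0.137,-0.061,0,0,0.137,-0.061,0,0,0.137,-0.061,0,0,0,0,0,0]' -1 20
python3 -m pendant '[0.038,-0.017,0,0,0.038,-0.017,0,0,0.038,-0.017,0,0,0,0,0,0]'
python3 -m pendant '[0.038,-0.017,0,0,0.038,-0.017,0,0,0,0,0,0]'
```

```text
t: 7.18
tcp_pos: [0.5351, 0.1873, 0.1678]
tcp_rot: [180.0, 0.0, 156.0]
contact_force: [-0.0, 0.3, -1.6]
grip_width: 0.0236
finger_force: 39.3
t: 7.68
tcp_pos: [0.5412, 0.1847, 0.1677]
tcp_rot: [-180.0, -0.0, 156.1]
contact_force: [0.6, 0.4, -2.2]
grip_width: 0.023
finger_force: 39.3
t: 8.05
tcp_pos: [0.5444, 0.1828, 0.1674]
tcp_rot: [-179.9, -0.2, 156.1]
contact_force: [-4.8, 1.4, 0.9]
grip_width: 0.0239
finger_force: 39.8
```

```bash
python3 -m pendant '[0.038,-0.017,0,0,0.038,-0.017,0,0,0,0,0,0]' -1 20
python3 -m pendant '[0.038,-0.017,0,0,0.038,-0.017,0,0,0,0,0,0]' -1 20
```

```text
t: 8.43
tcp_pos: [0.55, 0.1804, 0.1675]
tcp_rot: [-180.0, -0.0, 156.1]
contact_force: [-4.5, 0.7, 1.7]
grip_width: 0.0236
finger_force: 39.7
t: 8.8
tcp_pos: [0.5549, 0.1783, 0.1674]
tcp_rot: [-180.0, -0.0, 156.1]
contact_force: [-3.9, -0.8, -0.2]
grip_width: 0.0237
finger_force: 39.6
```

```bash
python3 - <<'E'
from h import *
t=cam('top','top4.png')['image'];d=cam('side','side4.png')['image']
b=cv2.resize(d[230:300,165:235],None,fx=8.5,fy=8.5,interpolation=cv2.INTER_CUBIC)
b=cv2.convertScaleAbs(b,alpha=1.6,beta=15)
cv2.imwrite('pics/m5.png',b[:,:,::-1])
D=load('side4.png')
s=ctrl.state();P=s['tcp_pos'];G=P+[0,0,.019]
y=np.radians(-24.0)
for a in(0,6,8,10,12,14):
    ax=np.array([np.sin(np.radians(a))*np.cos(y),np.sin(np.radians(a))*np.sin(y),np.cos(np.radians(a))])
    print(a,[tuple(int(round(w)) for w in ((proj(D,G+ax*(k-.118))-np.array([165,230])+.5)*8.5)) for k in(0,.018,.066,.145)])
E
```

```text
0 [(275, 377), (265, 339), (240, 233), (193, 42)]
6 [(289, 405), (278, 362), (246, 245), (190, 36)]
8 [(294, 413), (282, 369), (248, 248), (189, 34)]
10 [(298, 421), (286, 376), (250, 252), (188, 32)]
12 [(303, 429), (290, 383), (252, 255), (187, 31)]
14 [(308, 437), (293, 389), (254, 258), (186, 29)]
```

View pics/m5.png

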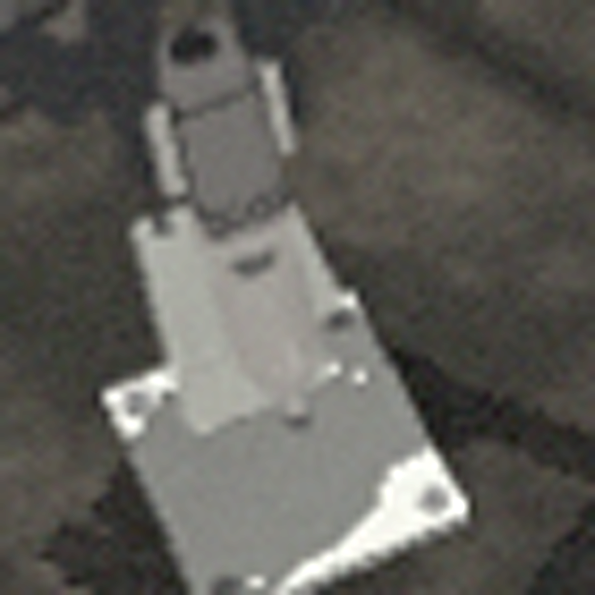

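```bash
python3 -m pendant '[0.036,-0.016,0,0,0.036,-0.016,0,0,0.036,-0.016,0,0,0,0,0,0]'
python3 -m pendant '[0.036,-0.016,0,0,0.036,-0.016,0,0,0.036,-0.016,0,0,0,0,0,0]'
```

```text
t: 9.4
tcp_pos: [0.5613, 0.1755, 0.1675]
tcp_rot: [-180.0, -0.0, 156.1]
contact_force: [-4.7, 0.0, -0.6]
grip_width: 0.0234
finger_force: 39.4
t: 9.9
tcp_pos: [0.5681, 0.1726, 0.1679]
tcp_rot: [-180.0, 0.0, 156.1]
contact_force: [-4.8, -0.6, -0.7]
grip_width: 0.0236
finger_force: 39.4
```

```bash
python3 -m pendant '[-0.228,0.102,0,0,-0.228,0.102,0,0,-0.228,0.102,0,0,-0.228,0.102,0,0,0,0,0.45,0,0,0,0.45,0,0,0,0.45,0,0,0,0,0]' -1 40
python3 -m pendant '[0.018,-0.414,0,-0.1115,0.018,-0.414,0,-0.1115,0.018,-0.414,0,-0.1115,0.018,-0.414,0,-0.1115,0.018,-0.414,0,-0.1115,0.018,-0.414,0,-0.1115,0.018,-0.414,0,-0.1115,0.018,-0.414,0,-0.1115,0.018,-0.414,0,-0.1115,0.018,-0.414,0,-0.1115,0.018,-0.414,0,-0.1115,0.018,-0.414,0,-0.1115,0.018,-0.414,0,-0.1115,0.018,-0.414,0,-0.1115,0.018,-0.414,0,-0.1115,0.018,-0.414,0,-0.1115,0,0,0,0,0,0,0,0]'
python3 - <<'E'
from h import *
t=cam('top','top5.png')['image'];d=cam('side','side5.png')['image']
P=ctrl.state()['tcp_pos'];print(P);G=P+[0,0,.019]
y=np.radians(-4.5);im=[]
for n,I in(('top',t),('side',d)):
    D=load(n+'5.png');c=np.array(proj(D,G-[0,0,.05])).astype(int)-[35,52];c=np.maximum(c,0);c[1]=min(c[1],315)
    im.append(cv2.resize(I[c[1]:c[1]+105,c[0]:c[0]+70],None,fx=5.7,fy=5.7,interpolation=cv2.INTER_CUBIC));off=0 if n=='top' else 399
    for a in(10,14,18,22):
        b=np.radians(a);ax=np.array([-np.sin(b)*np.cos(y),-np.sin(b)*np.sin(y),np.cos(b)])
        print(n,a,[tuple(int(round(w)) for w in ((np.array(proj(D,G+ax*(k-.118)))-c+.5)*5.7+[off,0])) for k in(0,.004,.018,.066,.145)])
    print(c)
cv2.imwrite('pics/m6.png',cv2.convertScaleAbs(np.hstack(im),alpha=1.4,beta=10)[:,:,::-1])
E
```

```text
t: 10.9
tcp_pos: [0.5146, 0.1981, 0.2518]
tcp_rot: [179.8, 0.3, 156.1]
contact_force: [-0.5, -0.6, -2.5]
grip_width: 0.0236
finger_force: 39.8
t: 13.15
tcp_pos: [0.5296, -0.1992, 0.2473]
tcp_rot: [-179.9, 0.1, -4.4]
contact_force: [0.4, 0.9, -1.0]
grip_width: 0.0238
finger_force: 39.7
[ 0.52996229 -0.19907692  0.24795901]
top 10 [(192, 278), (193, 278), (196, 279), (209, 281), (233, 284)]
top 14 [(194, 257), (195, 258), (198, 261), (210, 271), (232, 290)]
top 18 [(196, 236), (197, 238), (200, 243), (211, 261), (232, 295)]
top 22 [(198, 215), (199, 217), (202, 225), (212, 251), (231, 301)]
[292 143]
side 10 [(573, 393), (574, 387), (577, 368), (589, 298), (611, 173)]
side 14 [(561, 384), (562, 378), (567, 360), (584, 294), (614, 175)]
side 18 [(549, 374), (551, 369), (557, 352), (578, 289), (617, 177)]
side 22 [(538, 364), (540, 359), (547, 343), (573, 284), (619, 180)]
[257 105]
```

View pics/m6.png

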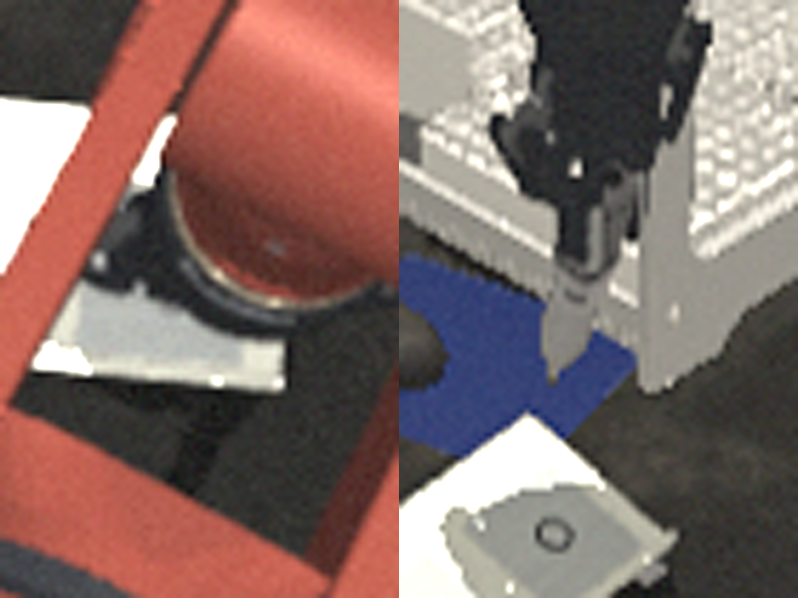

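```bash
python3 -m pendant '[0,0,0,-0.111,0,0,0,-0.111,0,0,0,-0.111,0,0,0,-0.111,0,0,0,-0.111,0,0,0,-0.111,0,0,0,0,0,0,0,0]'
python3 - <<'E'
from h import *
d=cam('side','side6.png');s=ctrl.state();print(s['q'],s['tcp_pos'],s['tcp_rot'])
B=load('side1.png')['image'].astype(int)
for f in('side5.png','side6.png'):
    I=load(f)['image'].astype(int);m=(np.abs(I-B).max(2)>28)
    print(f)
    for v in range(140,182): print(v,''.join('#' if x else '.' for x in m[v,262:318]))
E
```

```text
t: 14.25
tcp_pos: [0.5303, -0.1997, 0.2487]
tcp_rot: [-180.0, 0.0, -64.2]
contact_force: [0.7, 0.7, -0.8]
grip_width: 0.0236
finger_force: 39.7
[-2.77369567e+01  4.54717468e+00  9.94309328e+01  3.83100048e-03
  7.60238257e+01  1.26524314e+02] [ 0.53034407 -0.19976338  0.24867452] [-1.79998163e+02  3.76609749e-03 -6.42621964e+01]
side5.png
140 ...................##################.#.................
141 .....................################.#.................
142 ......................###############...................
143 .......................##############...................
144 .......................##############...................
145 .......................##############...................
146 .......................##############...................
147 ......................###############...................
148 ......................############......................
149 ......................############......................
150 ......................############......................
151 .......................######.###.......................
152 .......................
[... 3674 characters left out ...]
.............................
171 ........................................................
172 ........................................................
173 ........................................................
174 ........................................................
175 ........................................................
176 ........................................................
177 ........................................................
178 ........................................................
179 ........................................................
180 ........................................................
181 ........................................................
```

```bash
python3 - <<'E'
from h import *
im=[]
for f in('side5.png','side6.png'):
    I=load(f)['image'][118:184,268:313];I=cv2.resize(I,None,fx=8.8,fy=8.8,interpolation=cv2.INTER_CUBIC)
    im.append(cv2.convertScaleAbs(I,alpha=1.5,beta=10))
cv2.imwrite('pics/m7.png',np.hstack(im)[:,:,::-1])
E
```

```text
(no output)
```

View pics/m7.png

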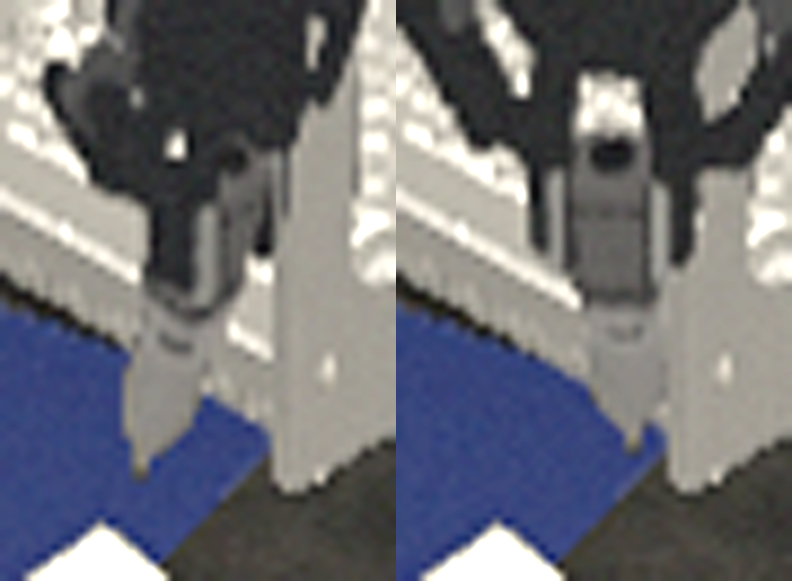

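```bash
python3 - <<'E'
from h import *
from scipy.optimize import least_squares
D=load('side5.png')
obs=[((.5299,-.1991,.248),-4.4,(283.3,171.6),(293.9,135.3)),((.53034,-.19976,.24867),-64.2,(294.8,168.6),(292.05,134.8))]
def pts(P,yaw,a,e,s,w=0):
    y=np.radians(yaw);X=np.array([np.cos(y),np.sin(y),0]);Y=np.array([-np.sin(y),np.cos(y),0]);ax=np.array([0,0,1])*np.cos(a)-X*np.sin(a)
    G=np.array(P)+[0,0,.019]+e*X
    c=np.array(proj(D,G+ax*(.004-.118+s)));k=np.array(proj(D,G+ax*(.06-.118+s)));dr=(c-k)/np.linalg.norm(c-k)
    sc=.004*D['fx']/ (np.array(D['T'])[:3,2]@(G-np.array(D['T'])[:3,3]))
    return c+dr*sc, np.array(proj(D,G+ax*(.145-.118+s)))
def res(p,full=True):
    r=[]
    for P,yaw,t,h in obs:
        a,b=pts(P,yaw,*p[:3]);r+=list(a+p[3:]-t)+list(b+p[3:]-h)
    return np.array(r+[p[1]/.003,p[2]/.004,p[3]/1,p[4]/1]) 
r=least_squares(res,[.3,0,0,0,0],x_scale=[.1,.003,.003,1,1])
J=np.linalg.inv(r.jac.T@r.jac)
print('tilt',np.degrees(r.x[0]),'e mm',r.x[1]*1e3,'slip mm',r.x[2]*1e3,'px',r.x[3:],'sd tilt',np.degrees(J[0,0]**.5));print(r.fun.round(2))
E
```

```text
tilt 15.846495774769272 e mm 1.3988433648612284 slip mm -0.1745433643535605 px [ 0.05971685 -0.07476855] sd tilt 1.245604276657875
[ 0.15 -0.26  0.16 -0.16 -0.3   0.1  -0.08  0.4   0.47 -0.04  0.06 -0.07]
```

Both tips read well: (283.3,171.6) at yaw -4.4° and (294.8,168.6) at yaw -64°. With the push geometry included, the tilt comes to 16–18°. Next I'll turn back and go down to about 10 mm above the ring.

```bash
python3 -m pendant '[0,0,0,0.1107,0,0,0,0.1107,0,0,0,0.1107,0,0,0,0.1107,0,0,0,0.1107,0,-0.01,0,0.1107,0,0,-0.34,0,0,0,-0.34,0,0,0,-0.34,0,0,0,-0.34,0,0,0,-0.34,0,0,0,0,0,0,0,0,0]'
python3 - <<'E'
from h import *
im=[]
P=ctrl.state()['tcp_pos'];print(P)
T=P+np.array([.034*.997,-.034*.077,-.0945])
d=cam('side','side7.png');t=cam('top','top7.png')
for n,D,x,y in(('side',d,262,158),('top',t,300,165)):
    I=cv2.resize(D['image'][y:y+60,x:x+45],None,fx=8.8,fy=8.8,interpolation=cv2.INTER_CUBIC)
    im.append(cv2.convertScaleAbs(I,alpha=1.3,beta=5))
    f=lambda p:((np.array(proj(D,p))-[x,y]+.5)*8.8+[0 if n=='side' else 396,0]).round()
    print(n,'tip',f(T),'ring',f([.5668,-.2032,.043]),'body66',f(T+.066*np.array([-.3,.023,.955])))
cv2.imwrite('pics/m8.png',np.hstack(im)[:,:,::-1])
E
```

```text
t: 15.92
tcp_pos: [0.5309, -0.201, 0.1475]
tcp_rot: [180.0, -0.1, -4.6]
contact_force: [0.2, -0.3, -1.6]
grip_width: 0.0238
finger_force: 39.7
[ 0.53086968 -0.20101536  0.14752716]
side tip [199. 340.] ring [194. 360.] body66 [240. 225.]
top tip [593. 241.] ring [588. 239.] body66 [612. 277.]
```

View pics/m8.png

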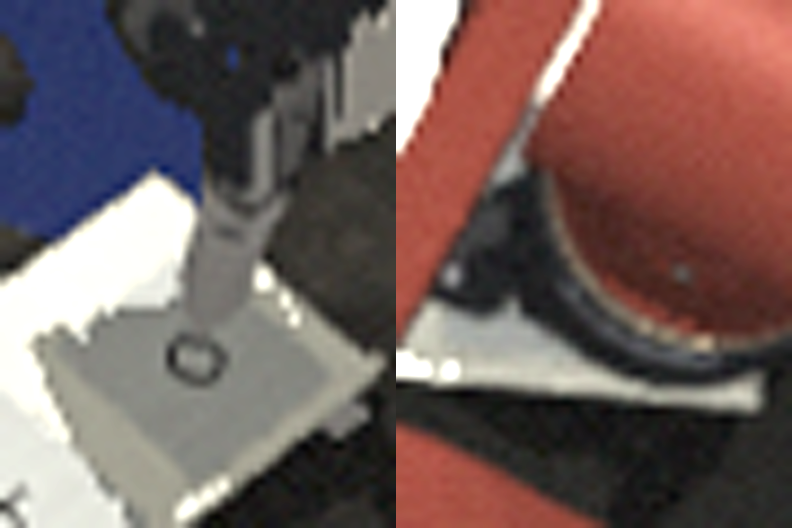

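The tip at (200,338) sits over the ring at (196,359) in side, as predicted to within about 1 mm. I'll go down in small steps.

```bash
python3 -m pendant '[0.006,0,-0.033,0,0.006,0,-0.033,0,0.006,0,-0.033,0,0,0,0,0]'
python3 -m pendant '[0.005,0,-0.016,0,0,0,0,0,0,0,0,0]'
python3 -m pendant '[0.005,0,-0.016,0,0,0,0,0,0,0,0,0]'
python3 -m pendant '[0.005,0,-0.016,0,0,0,0,0,0,0,0,0]'
```

```text
t: 16.52
tcp_pos: [0.5312, -0.2007, 0.1404]
tcp_rot: [-180.0, 0.0, -4.6]
contact_force: [0.1, 0.5, -0.7]
grip_width: 0.0235
finger_force: 39.7
t: 16.9
tcp_pos: [0.5317, -0.2008, 0.1398]
tcp_rot: [180.0, -0.0, -4.6]
contact_force: [-0.6, 0.1, -2.0]
grip_width: 0.0235
finger_force: 39.8
t: 17.27
tcp_pos: [0.532, -0.2008, 0.139]
tcp_rot: [180.0, -0.0, -4.6]
contact_force: [-0.0, 1.0, -0.8]
grip_width: 0.0237
finger_force: 39.8
t: 17.65
tcp_pos: [0.5323, -0.2008, 0.1379]
tcp_rot: [180.0, -0.0, -4.6]
contact_force: [-0.7, 0.5, -0.5]
grip_width: 0.0232
finger_force: 39.9
```

```bash
cat > avg.py <<'E'
from h import *
f=[]
for _ in range(10): ctrl.get_image('side'); s=ctrl.state(); f.append(np.r_[s['contact_force'],s['tcp_pos']*1000])
print(s['t'],np.mean(f,0).round(2),(np.std(f,0)[:3]/3).round(2))
E
python3 avg.py
for i in 1 ; do :; done
python3 -m pendant '[0.005,0,-0.016,0,0,0,0,0]' >/dev/null; python3 avg.py
python3 -m pendant '[0.005,0,-0.016,0,0,0,0,0]' >/dev/null; python3 avg.py
python3 -m pendant '[0.005,0,-0.016,0,0,0,0,0]' >/dev/null; python3 avg.py
```

```text
18.15 [-5.1000e-01 -4.0000e-02  2.1000e-01  5.3233e+02 -2.0080e+02  1.3792e+02] [0.17 0.09 0.14]
18.9 [-4.0000e-01 -4.2000e-01  3.0000e-01  5.3261e+02 -2.0080e+02  1.3694e+02] [0.17 0.13 0.24]
19.65 [-8.9000e-01 -3.3000e-01  5.6000e-01  5.3291e+02 -2.0080e+02  1.3598e+02] [0.09 0.07 0.16]
20.4 [-1.2200e+00 -4.6000e-01  5.9000e-01  5.3321e+02 -2.0080e+02  1.3502e+02] [0.16 0.17 0.22]
```

```bash
python3 -m pendant '[0.003,0,-0.009,0,0,0,0,0,0,0,0,0]'; python3 avg.py; python3 avg.py; python3 avg.py
```

```text
t: 20.78
tcp_pos: [0.5334, -0.2008, 0.1345]
tcp_rot: [180.0, 0.0, -4.6]
contact_force: [-1.5, -1.0, 1.6]
grip_width: 0.0234
finger_force: 40.1
21.275 [-1.1900e+00 -4.7000e-01  7.0000e-01  5.3338e+02 -2.0079e+02  1.3447e+02] [0.17 0.17 0.17]
21.775 [  -1.3    -0.78    0.73  533.38 -200.78  134.46] [0.19 0.16 0.19]
22.275 [  -1.18   -0.56    0.63  533.4  -200.79  134.47] [0.18 0.09 0.15]
```

```bash
python3 -m pendant '[0.0025,0,-0.008,0,0,0,0,0,0,0,0,0]'; python3 avg.py; python3 -c "
from bench import ctrl; print(ctrl.close_job())"
```

```text
t: 22.65
tcp_pos: [0.5335, -0.2008, 0.134]
tcp_rot: [180.0, 0.0, -4.6]
contact_force: [-1.9, -0.7, 1.2]
grip_width: 0.0236
finger_force: 40.1
23.15 [  -1.05   -0.72    1.04  533.54 -200.78  133.99] [0.18 0.13 0.2 ]
the job is handed in; nothing more can be done
None
```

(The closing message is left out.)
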